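Stock the grill caddy: heft the shakers, seat the scrapers

ROBOT

A 7-joint arm with a two-finger parallel gripper is mounted at the origin on the work surface. World frame = base frame: x ahead of the robot, y to its left, z up, the work surface at z = 0. Lengths are in m, angles in rad, forces in N, time in s.
With the tool pointing down it reaches from about 0.425 to 0.875 m from the base axis. Payload 4.7 kg.
Tool frame: the origin (TCP) lies midway between the tips of the shut fingers; the grasp point (between the pads) lies 19 mm behind it; z points along the fingers, y is the line along which they close (so a half turn about z gives the same grasp; the last joint's range is limited). The gripper opens to 87 mm and grips with 3 to 60 N. Pads are 19 mm wide; open, the fingers measure 117 mm over their backs; the gripper's body (75 mm by 190 mm) begins 51 mm behind the grasp point.
Start: joints at [-1.089, 0.321, -0.07, 1.45, 0.023, 1.371, -0.057], TCP at [0.293, 0.58, 0.223] pointing down, gripper open.
Joint ranges: [-2.86, 2.86], [-0.3, 2.09], [-1.38, 1.24], [0.06, 2.45], [-1.56, 4.7], [0.09, 2.05], [-2.69, 2.69]. Speed limits (rad/s): [2.57, 2.57, 3.14, 3.14, 3.14, 3.14, 3.14].

INTERFACE

Orientations are given as a rotation vector (axis times angle).
In Python, from bench import ctrl gives the robot as it stands. The module is installed in compiled form; this text tells all that it offers.
- The arm moves only by the tool carry_out, never from a script. Its argument "steps" is a list of rows, each a list of 7 numbers: the turn, a rotation vector about the world's x, y, z in degrees, then the shift along the world's x, y, z in cm, then the opening, from 0 (shut) to 1 (fully open). A call has 1 to 12 rows; each row is the pose to reach, as a shift and turn from the pose commanded when the call began; what a row does not reach only later rows make up. A row lasts 1/10 s, in which the tool goes at most 50 mm and 8.59 degrees, less where a joint would pass 70% of its speed; a pose out of reach is approached as far as the arm can. A call with a gripper value outside its range is refused whole. The fingers move at their own pace and stop on an object; "squeeze" is the grip in N (left out, the last holds). Time passes only in rows, so rows that repeat a pose let the fingers close. It gives the time, the measured TCP pose, the force, the opening and the grip force at its end, in the units of the state.
- ctrl.get_state(): the state, without advancing time (a new reading comes with each control period).
- ctrl.get_image(name): name is "side" or "top"; returns a dict with "pixels" (384x512x3 uint8, red, green, blue), "camera_matrix" (3x3 intrinsics, pixels), "cam_to_world" (4x4, takes a point from camera to world coordinates). Camera axes: x right, y down, z forward; pixel columns grow to the right and rows downward; lengths in m; the calibration is good to about 2 mm. A picture is of the moment at which its call begins. There is no depth.
- ctrl.close_job(): hands the job in; it is judged then, once.
The state is a dict: "time": time; "joint_positions": joint angles; "qd": joint speeds; "joint_torque": joint torques, N m; "position": TCP position; "tool_rot": TCP orientation; "ft_force": force on the tool from outside, world axes, zero at the start; "torque": the same for the moment, N m; "grip_width": opening from 0.0 (shut) to 1.0 (fully open); "grip_force": force on a finger pad.
Only numpy, scipy, OpenCV 4.12 (cv2) and the standard library are available. Lean on these libraries where they do the work, as an engineer would, in place of code of your own. Each camera call takes 0.05 s, during which the arm holds its last target. There are 200 camera calls.

TASK

Stock the station caddy for service. Heft each seasoning shaker: stand the ones that are more than half full in the caddy's steel well, and the ones that are less than half full in the steel pan for refilling, all upright. Take both bench scrapers from the drying rack and slide each, blade down, into a slot of the caddy's wooden block, pushing it without ramming until it is fully home on the slot's floor; leave the jar, the bottle and the log slice where they are.

Things in the scene. Friction and masses are not known exactly. Their poses are not given: they have to be found in the camera images.
- shaker_1: one of up to four seasoning shakers, all alike to look at: opaque plain steel can with a perforated domed top, squat, 66 mm across, 60 mm tall, standing on the bench. It weighs 100 g empty and 380 g brim-full (so 240 g is half full); how full cannot be seen. Origin at the centre of its underside, z up its axis. None if this one is absent.
- shaker_2: one of up to four seasoning shakers, all alike to look at: opaque plain steel can with a perforated domed top, squat, 66 mm across, 60 mm tall, standing on the bench. It weighs 100 g empty and 380 g brim-full (so 240 g is half full); how full cannot be seen. Origin at the centre of its underside, z up its axis. None if this one is absent.
- shaker_3: one of up to four seasoning shakers, all alike to look at: opaque plain steel can with a perforated domed top, squat, 66 mm across, 60 mm tall, standing on the bench. It weighs 100 g empty and 380 g brim-full (so 240 g is half full); how full cannot be seen. Origin at the centre of its underside, z up its axis. None if this one is absent.
- shaker_4: one of up to four seasoning shakers, all alike to look at: opaque plain steel can with a perforated domed top, squat, 66 mm across, 60 mm tall, standing on the bench. It weighs 100 g empty and 380 g brim-full (so 240 g is half full); how full cannot be seen. Origin at the centre of its underside, z up its axis. None if this one is absent.
- scraper_1: one of two bench scrapers: steel blade 120 wide x 88 high x 3 mm thick, with a black handle along its top edge 120 x 22 x 32 mm (85 to 117 mm above the blade's lower edge), 240 g. It starts upright, blade down, in the wire rack. Origin at the middle of the blade's lower edge; x along its width, y through its thickness, z up towards the handle (either way round fits a slot).
- scraper_2: one of two bench scrapers: steel blade 120 wide x 88 high x 3 mm thick, with a black handle along its top edge 120 x 22 x 32 mm (85 to 117 mm above the blade's lower edge), 240 g. It starts upright, blade down, in the wire rack. Origin at the middle of the blade's lower edge; x along its width, y through its thickness, z up towards the handle (either way round fits a slot).
- caddy: station caddy, fixed: 230 mm deep (x) by 360 mm long (y). Its +y part is a dark wooden block, 170 x 150 mm and 85 mm high, with two blade slots that run along x, 62 mm apart; its -y part is the steel shaker well. Origin on the bench, 175 mm from its +y end; the slots lie at y = 69 and 131 mm, the middle of the well at y = -80 mm.
- well: the floor of the caddy's open steel well, origin in the middle of its upper face, 6 mm above the bench. The well is 220 mm (x) by 200 mm (y) inside, its walls stand 30 mm above the floor; axes as the caddy's. It has room for all four shakers, two by two (100 mm apart along x, 90 mm along y).
- slot_1 (a point): middle of the mouth of a blade slot (1: the one nearer the well) on the block's top face; x along the slot, z up. Slot 128 long, 8 wide (bevelled to 16 at the mouth), 70 mm deep. From 20 mm down a sprung steel leaf grips the blade: let go there, a scraper stays up; a push of 3 to 7 N slides it on until it stops hard on the floor, its handle then 15 mm above the block.
- slot_2 (a point): middle of the mouth of a blade slot (2: the outer one) on the block's top face; x along the slot, z up. Slot 128 long, 8 wide (bevelled to 16 at the mouth), 70 mm deep. From 20 mm down a sprung steel leaf grips the blade: let go there, a scraper stays up; a push of 3 to 7 N slides it on until it stops hard on the floor, its handle then 15 mm above the block.
- pan: empty third-size steel pan for refills, fixed on the bench: 176 mm (x) by 325 mm (y) outside, walls 4 mm thick and 40 mm high, floor 4 mm thick; room for four shakers two by two. Origin on the bench under its middle.
- pan_floor: the floor of that pan; origin in the middle of its upper face, 4 mm above the bench; axes as the pan's.
- rack: wire drying rack, fixed: 120 mm (x) by 110 mm (y), its upright prongs 72 mm high. It holds the two scrapers 62 mm apart along its y, their blades along its x, the lower edges 10 mm above the bench, each upright or leaning up to 0.06 rad within its 9 mm gap. Origin on the bench under its middle.
- jar: amber glass jar with a brass lid, 72 mm across, 85 mm tall; origin at the centre of its underside. A bystander: leave it where it stands.
- bottle: white squeeze bottle, 56 mm across, 150 mm tall; origin at the centre of its underside. A bystander: leave it where it stands.
- log_slice: round slice of a log for serving, 150 mm across, 37 mm thick; origin at the centre of its underside. A bystander: leave it where it stands.
Mind the look-alikes: they are no part of the job. Leave any yellow look-alike of the scraper_1 alone.

How it is judged:
At the end, for the whole second after the job is handed in: All present shakers upright (0.1 rad), still: over half full on the well floor, under half on the pan floor (205 to 300 g: either). Both scrapers still, blade down in slots, lower edge within 4 mm of the slot floor, 12 mm of mid-slot lengthwise, 6 mm crosswise, upright within 0.12 rad (((x of shaker_1 in the frame of well between -0.095 and 0.095 m and y of shaker_1 in the frame of well between -0.085 and 0.085 m and z of shaker_1 in the frame of well between -0.005 and 0.006 m and contact force between shaker_1 and well above 2.01 N) or (x of shaker_1 in the frame of pan_floor between -0.078 and 0.078 m and y of shaker_1 in the frame of pan_floor between -0.152 and 0.152 m and z of shaker_1 in the frame of pan_floor between -0.005 and 0.006 m and contact force between shaker_1 and pan_floor below 2.95 N)) and angle between each of shaker_1, shaker_2, shaker_3, shaker_4's own z axis and vertical below 0.1 rad and linear speed of each of shaker_1, shaker_2, shaker_3, shaker_4, scraper_1, scraper_2 below 0.02 m/s and ((x of shaker_2 in the frame of well between -0.095 and 0.095 m and y of shaker_2 in the frame of well between -0.085 and 0.085 m and z of shaker_2 in the frame of well between -0.005 and 0.006 m and contact force between shaker_2 and well above 2.01 N) or (x of shaker_2 in the frame of pan_floor between -0.078 and 0.078 m and y of shaker_2 in the frame of pan_floor between -0.152 and 0.152 m and z of shaker_2 in the frame of pan_floor between -0.005 and 0.006 m and contact force between shaker_2 and pan_floor below 2.95 N)) and ((x of shaker_3 in the frame of well between -0.095 and 0.095 m and y of shaker_3 in the frame of well between -0.085 and 0.085 m and z of shaker_3 in the frame of well between -0.005 and 0.006 m and contact force between shaker_3 and well above 2.01 N) or (x of shaker_3 in the frame of pan_floor between -0.078 and 0.078 m and y of shaker_3 in the frame of pan_floor between -0.152 and 0.152 m and z of shaker_3 in the frame of pan_floor between -0.005 and 0.006 m and contact force between shaker_3 and pan_floor below 2.95 N)) and ((x of shaker_4 in the frame of well between -0.095 and 0.095 m and y of shaker_4 in the frame of well between -0.085 and 0.085 m and z of shaker_4 in the frame of well between -0.005 and 0.006 m and contact force between shaker_4 and well above 2.01 N) or (x of shaker_4 in the frame of pan_floor between -0.078 and 0.078 m and y of shaker_4 in the frame of pan_floor between -0.152 and 0.152 m and z of shaker_4 in the frame of pan_floor between -0.005 and 0.006 m and contact force between shaker_4 and pan_floor below 2.95 N)) and ((x of scraper_1 in the frame of slot_1 between -0.012 and 0.012 m and y of scraper_1 in the frame of slot_1 between -0.006 and 0.006 m and z of scraper_1 in the frame of slot_1 between -0.075 and -0.066 m) or (x of scraper_1 in the frame of slot_2 between -0.012 and 0.012 m and y of scraper_1 in the frame of slot_2 between -0.006 and 0.006 m and z of scraper_1 in the frame of slot_2 between -0.075 and -0.066 m)) and angle between each of scraper_1, scraper_2's own z axis and vertical below 0.12 rad and ((x of scraper_2 in the frame of slot_1 between -0.012 and 0.012 m and y of scraper_2 in the frame of slot_1 between -0.006 and 0.006 m and z of scraper_2 in the frame of slot_1 between -0.075 and -0.066 m) or (x of scraper_2 in the frame of slot_2 between -0.012 and 0.012 m and y of scraper_2 in the frame of slot_2 between -0.006 and 0.006 m and z of scraper_2 in the frame of slot_2 between -0.075 and -0.066 m))); the robot touches nothing.
It fails at once if a scraper is rammed into the caddy (over 120 N of contact) (contact force between any of scraper_1, scraper_2 and caddy above 120 N).
It fails at once if a bystander is moved more than 30 mm (distance of any of jar, bottle, log_slice from where it was at the start of the episode above 0.03 m).
Of shaker_1, shaker_2, shaker_3, shaker_4 only 3 to 4 are there at a start; the rules pass over those that are not, and their reading is None.
At some moment in a run one of shaker_1, shaker_2, shaker_3, shaker_4 may be knocked a few centimetres aside while the robot is not near it.
It also fails if it takes over 210 s, if anything falls off the work surface, if the arm or the gripper's body presses on something with over 40 N, if the wrist force passes 120 N, or if a joint passes its speed limit or range.

## Working session

There is one attempt and no reset: what is moved stays moved. The work goes in short steps, Python scripts to look and compute and a tool call to move; the robot and the scene stay as the last step left them, time stands still between calls to the robot, and variables do not carry over. Pictures are saved under pics/ and viewed, at most 14 in all, crops included, and the job is handed in when it is done.

Besides the shell and the picture viewer there is one more tool, called as name([rows], argument=value, ...), one row to a line, values as JSON. carry_out: Moves the arm, as the interface text tells. Its arguments: {"type":"object","properties":{"steps":{"type":"array","items":{"type":"array","items":{"type":"number"}}},"squeeze":{"type":"number"}},"required":["steps"]}

```bash
mkdir -p pics
cat > h.py <<'E'
import numpy as np, cv2
from bench import ctrl
def snap(n,f):
    d=ctrl.get_image(n); cv2.imwrite(f'pics/{f}.png',d['pixels'][:,:,::-1]); np.savez(f'pics/{f}.npz',**d); return d
def ray(d,uv,z):
    K=d['camera_matrix'];T=d['cam_to_world']
    r=T[:3,:3]@np.linalg.inv(K)@np.array([uv[0],uv[1],1.]);o=T[:3,3]
    return o+r*(z-o[2])/r[2]
def proj(d,p):
    K=d['camera_matrix'];T=d['cam_to_world']
    c=K@(T[:3,:3].T@(np.array(p)-T[:3,3])); return c[:2]/c[2]
E
python3 - <<'E'
from h import *
for n in('top','side'):
    d=snap(n,n+'0');print(n,d['camera_matrix'].round(1).tolist(),d['cam_to_world'].round(3).tolist())
print(ctrl.get_state())
E
```

```text
top [[363.5, 0.0, 264.9], [0.0, 363.5, 187.7], [0.0, 0.0, 1.0]] [[0.062, -0.977, 0.205, 0.314], [-0.998, -0.06, 0.014, -0.011], [-0.001, -0.206, -0.979, 1.077], [0.0, 0.0, 0.0, 1.0]]
side [[407.5, 0.0, 252.9], [0.0, 407.5, 193.2], [0.0, 0.0, 1.0]] [[0.816, -0.414, 0.403, -0.064], [-0.578, -0.578, 0.577, -0.856], [-0.006, -0.704, -0.711, 1.13], [0.0, 0.0, 0.0, 1.0]]
{'time': 0.1, 'joint_positions': array([-1.0888895 ,  0.32171869, -0.07007107,  1.45153659,  0.02261092,
        1.37078758, -0.05688452]), 'qd': array([-3.39495470e-05, -1.62656284e-03,  2.86039968e-03, -2.54110508e-03,
       -2.03521225e-03, -7.48911802e-04, -5.07390864e-04]), 'joint_torque': array([-2.52377490e-06, -4.92575741e+01, -4.05617477e-01, -3.13396382e+01,
       -6.41271751e-02,  3.95342032e-02,  8.55531061e-05]), 'position': array([0.29294076, 0.57970536, 0.22159862]), 'tool_rot': array([-7.28032560e-01, -3.05578201e+00,  2.57586541e-03]), 'ft_force': array([-0.17523013, -0.23258746, -0.35055701]), 'torque': array([-0.05325823, -0.01025049, -0.05693967]), 'grip_force': 0.0, 'grip_width': 0.9985031900404762}
```

View pics/top0.png

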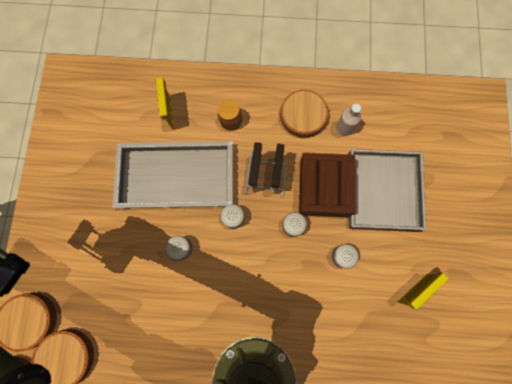

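View pics/side0.png

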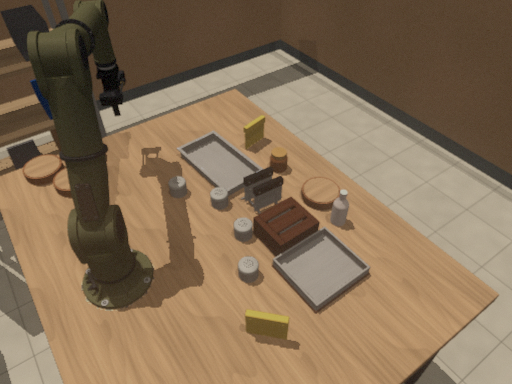

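Top view: four shakers at (178,247), (232,216), (295,224) and (346,256). The black scrapers are in the rack at about (255,165) and (279,165). The yellow look-alikes at (162,98) and (430,290) are to be left alone. Pan at (175,175), block at (328,184), well at (388,190). I'll enlarge to confirm.

Run:
```python
from h import *
a=cv2.imread('pics/top0.png')[125:275,100:300]; b=cv2.imread('pics/top0.png')[135:275,230:430]
s=cv2.imread('pics/side0.png')[140:290,150:350]
R=lambda i,k:cv2.resize(i,None,fx=k,fy=k,interpolation=cv2.INTER_CUBIC)
cv2.imwrite('pics/c1.png',R(cv2.imread('pics/top0.png')[130:240,225:365],5.4)); cv2.imwrite('pics/c2.png',R(s,4)[:600])
d=dict(np.load('pics/top0.npz'))
for u in[(178,246),(232,214.5),(295,223),(346,255)]: print(u,ray(d,u,.06).round(3))
for n,u in dict(rack=(268,169),pan_tl=(116,143),pan_tr=(234,142),pan_br=(233,207),pan_bl=(113,208)).items(): print(n,ray(d,u,.04).round(3))
for u in[(303,153),(356,154),(356,216),(300,216)]: print('block',ray(d,u,.085).round(3))
for u in[(352,151),(423,152),(425,230),(350,228)]: print('well',ray(d,u,.036).round(3))
for u in[(257,143),(251,186),(281,144),(277,187)]: print('handle',ray(d,u,.127).round(3))
```

```text
(178, 246) [0.348 0.233 0.06 ]
(232, 214.5) [0.444 0.091 0.06 ]
(295, 223) [ 0.431 -0.087  0.06 ]
(346, 255) [ 0.352 -0.231  0.06 ]
rack [ 0.588 -0.002  0.04 ]
pan_tl [0.64  0.457 0.04 ]
pan_tr [0.665 0.105 0.04 ]
pan_br [0.469 0.092 0.04 ]
pan_bl [0.444 0.437 0.04 ]
block [ 0.629 -0.099  0.085]
block [ 0.635 -0.25   0.085]
block [ 0.458 -0.251  0.085]
block [ 0.448 -0.098  0.085]
well [ 0.66  -0.249  0.036]
well [ 0.67  -0.461  0.036]
well [ 0.437 -0.46   0.036]
well [ 0.429 -0.246  0.036]
handle [0.637 0.032 0.127]
handle [0.515 0.04  0.127]
handle [ 0.638 -0.034  0.127]
handle [ 0.517 -0.03   0.127]
```

View pics/c1.png

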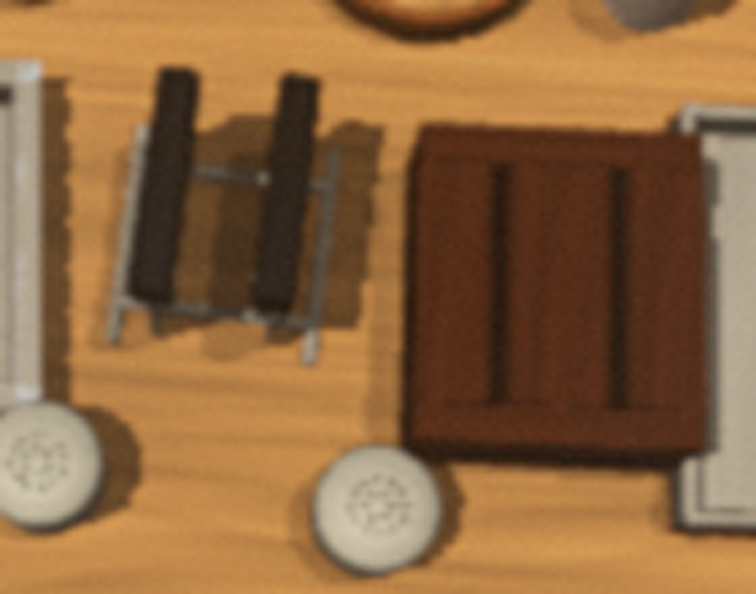

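View pics/c2.png

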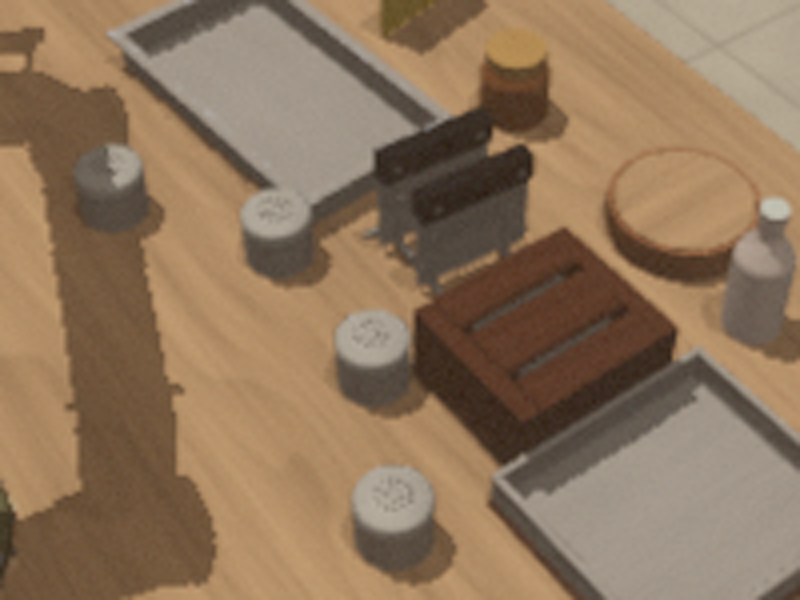

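Crop 1 confirms the two black-handled scrapers in the rack (crop (165,185) and (287,190)), not the yellow look-alikes. It also shows the two slots: crop x=500 is slot_2 on the y≈-0.13 side, and x=618 is next to the well. Next I'll measure finely with masks.

```bash
cat >> h.py <<'E'
def tri(d1,u1,d2,u2):
    A=[];b=[]
    for d,u in((d1,u1),(d2,u2)):
        K=d['camera_matrix'];T=d['cam_to_world'];r=T[:3,:3]@np.linalg.inv(K)@np.array([u[0],u[1],1.]);r/=np.linalg.norm(r)
        P=np.eye(3)-np.outer(r,r);A.append(P);b.append(P@T[:3,3])
    return np.linalg.lstsq(np.vstack(A),np.hstack(b),rcond=None)[0]
def blobs(d,m,amin):
    n,l,s,c=cv2.connectedComponentsWithStats(m.astype(np.uint8))
    return [(s[i],c[i],l==i) for i in range(1,n) if s[i][4]>=amin]
E
python3 - <<'E'
from h import *
t=dict(np.load('pics/top0.npz'));s=dict(np.load('pics/side0.npz'))
for d,roi in((t,(240,135,300,200)),(s,(235,160,295,205))):
    p=d['pixels'].astype(int);m=p.max(2)<62;k=np.zeros_like(m);k[roi[1]:roi[3],roi[0]:roi[2]]=1
    for st,c,mm in blobs(d,m&k,60):
        print('handle',st,c.round(1),ray(d,c,.111).round(4)); 
        (cx,cy),wh,an=cv2.minAreaRect(np.argwhere(mm)[:,::-1].astype(np.float32));B=cv2.boxPoints(((cx,cy),wh,an));print('  box',(cx,cy),wh,[ray(d,q,.111)[:2].round(3).tolist() for q in B])
for n,d,o,k,pts in(('top',t,(225,130),5.4,[(501,165),(498,402),(620,168),(617,408),(420,128),(702,135),(708,440),(408,440)]),('side',s,(150,140),4,[(468,329),(583,265),(518,376),(627,309),(565,231),(675,330),(527,418),(417,310)])):
    print(n,[ray(d,(q[0]/k+o[0],q[1]/k+o[1]),.085)[:2].round(4).tolist() for q in pts])
for d in(t,s):
    h=cv2.cvtColor(d['pixels'],cv2.COLOR_RGB2HSV);print([h[y,x].tolist() for x,y in((([175,175]),(120,160),(232,216),(390,190),(328,184)) if d is t else ((215,165),(219,195),(320,270),(285,225)))])
R=lambda i,k:cv2.resize(i,None,fx=k,fy=k,interpolation=cv2.INTER_CUBIC)
cv2.imwrite('pics/c3.png',np.vstack([R(t['pixels'][135:220,105:245,::-1],4.0)[:, :560],R(s['pixels'][130:200,170:310,::-1],4.0)[:260,:560]])[:600])
E
```

```text
handle [249 143  12  45 322] [255.  165.4] [0.5773 0.0337 0.111 ]
  box (255.1499786376953, 164.9499969482422) (8.202439308166504, 43.9820442199707) [[0.518, 0.049], [0.643, 0.04], [0.641, 0.017], [0.516, 0.026]]
handle [271 145  12  44 324] [277.2 167.2] [ 0.5758 -0.0276  0.111 ]
  box (277.1000061035156, 166.20001220703125) (8.18629264831543, 43.288124084472656) [[0.519, -0.012], [0.642, -0.02], [0.64, -0.043], [0.517, -0.034]]
handle [244 167  29  19 238] [257.6 176.2] [0.579  0.0324 0.111 ]
  box (257.8965759277344, 176.25863647460938) (8.27230453491211, 31.644851684570312) [[0.524, 0.056], [0.652, 0.048], [0.636, 0.008], [0.511, 0.016]]
handle [253 177  30  19 257] [267.2 186. ] [ 0.5768 -0.0293  0.111 ]
  box (267.55108642578125, 185.60948181152344) (9.424304962158203, 31.77682113647461) [[0.524, -0.004], [0.651, -0.008], [0.635, -0.053], [0.511, -0.047]]
top [[0.6094, -0.1417], [0.4835, -0.1442], [0.6116, -0.204], [0.4841, -0.205], [0.627, -0.0985], [0.6323, -0.2467], [0.4705, -0.2515], [0.461, -0.0991]]
side [[0.4881, -0.1482], [0.6138, -0.1476], [0.4911, -0.2127], [0.6116, -0.209], [0.6271, -0.1063], [0.6291, -0.2503], [0.4705, -0.251], [0.4654, -0.1058]]
[[19, 49, 173], [17, 36, 136], [21, 46, 195], [17, 50, 180], [10, 181, 90]]
[[16, 40, 165], [18, 36, 163], [18, 38, 161], [10, 140, 95]]
```

View pics/c3.png

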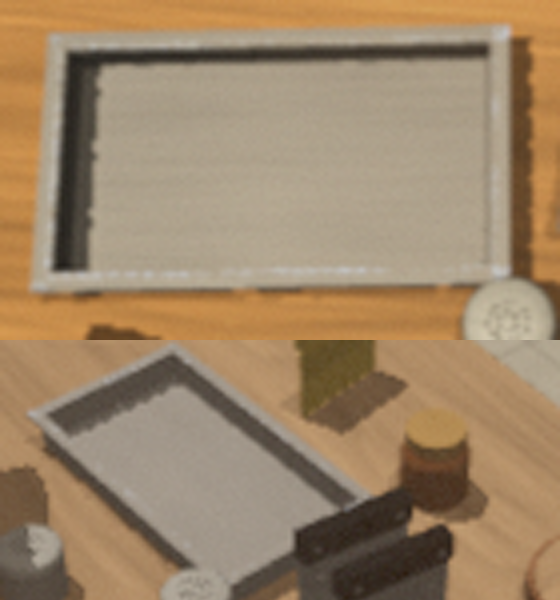

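Crop 3 shows the pan outline at crop corners (50,37), (510,28), (510,277) and (33,290). That puts its centre at about (0.556, 0.273), yaw about 4.5°. The slots are near (0.549,-0.146) and (0.550,-0.208), yaw about 0.7°. The rack yaw is about -4°. I'll start with shaker A at (0.35,0.234).

carry_out([
  [0,0,30,5.8,-34.5,-8,1],
  [0,0,30,5.8,-34.5,-8,1],
  [0,0,30,5.8,-34.5,-8,1],
  [0,0,30,5.8,-34.5,-8,1],
  [0,0,30,5.8,-34.5,-8,1],
  [0,0,30,5.8,-34.5,-8,1],
  [0,0,30,5.8,-34.5,-8,1],
  [0,0,30,5.8,-34.5,-8,1],
  [0,0,30,5.8,-34.5,-8,1],
  [0,0,30,5.8,-34.5,-8,1],
  [0,0,30,5.8,-34.5,-8,1],
  [0,0,30,5.8,-34.5,-8,1],
], squeeze=15)

```text
time: 1.3
position: [0.3509, 0.2367, 0.1428]
tool_rot: [-0.092, 3.14, 0.0]
ft_force: [-0.3, -0.4, -0.1]
grip_width: 0.999
grip_force: 0.0
```

```bash
cat >> h.py <<'E'
def st():
    F=[]
    for i in range(6):
        s=ctrl.get_state();F.append(s['ft_force']);
        if i<5: ctrl.get_image('top')
    R=cv2.Rodrigues(s['tool_rot'])[0]
    print('t',round(s['time'],2),'pos',s['position'].round(4),'yaw_y',np.degrees(np.arctan2(R[1,1],R[0,1])).round(1),'tool z',R[:,2].round(3),'F',np.mean(F,0).round(2),np.std(F,0).round(2),'w',round(s['grip_width'],3),'gf',s['grip_force'])
E
python3 - <<'E'
from h import *
st()
E
```

```text
t 1.55 pos [0.351  0.2355 0.1425] yaw_y 93.2 tool z [-0. -0. -1.] F [-0.29  0.21 -0.04] [0.42 0.48 0.49] w 1.0 gf 0.0
```

carry_out([
  [0,0,0,0,0,-4,1],
  [0,0,0,0,0,-8,1],
  [0,0,0,0,0,-11,1],
  [0,0,0,0,0,-12,1],
  [0,0,0,0,0,-12,1],
  [0,0,0,0,0,-12,0.5],
  [0,0,0,0,0,-12,0.5],
  [0,0,0,0,0,-12,0.5],
  [0,0,0,0,0,-12,0.5],
  [0,0,0,0,0,-12,0.5],
], squeeze=15)

```text
time: 2.55
position: [0.3519, 0.236, 0.0237]
tool_rot: [-0.088, 3.139, 0.003]
ft_force: [-0.8, -0.9, 5.9]
grip_width: 0.758
grip_force: 15.0
```

carry_out([
  [0,0,0,0,0,3,0.5],
  [0,0,0,0,0,7,0.5],
  [0,0,0,0,0,11,0.5],
  [0,0,0,0,0,12,0.5],
  [0,0,0,0,0,12,0.5],
  [0,0,0,0,0,12,0.5],
  [0,0,0,0,0,12,0.5],
])

```text
time: 3.25
position: [0.3498, 0.2341, 0.1403]
tool_rot: [0.088, -3.137, 0.004]
ft_force: [-0.0, -0.4, -2.9]
grip_width: 0.755
grip_force: 15.0
```

```bash
sed -i 's/def st():/def st(N=6):/;s/range(6)/range(N)/;s/i<5/i<N-1/' h.py
python3 - <<'E'
from h import *
st(12); print(ctrl.get_state()['joint_torque'].round(3))
E
```

```text
t 3.8 pos [0.3512 0.2352 0.1426] yaw_y 93.2 tool z [ 0.  0. -1.] F [ 0.04 -0.03 -3.11] [0.35 0.4  0.43] w 0.759 gf 14.998990926687839
[-1.0000e-03 -2.4022e+01 -3.7800e-01 -3.0536e+01 -1.0000e-02  1.0200e-01
  0.0000e+00]
```

About 3.1 N, roughly 315 g, so it is more than half full and goes to the well.

carry_out([
  [0,0,-2.5,4,-20,3,0.5],
  [0,0,-2.5,4,-20,3,0.5],
  [0,0,-2.5,4,-20,3,0.5],
  [0,0,-2.5,4,-20,3,0.5],
  [0,0,-2.5,8,-34,3,0.5],
  [0,0,-2.5,8,-34,3,0.5],
  [0,0,-2.5,8,-34,3,0.5],
  [0,0,-2.5,12,-48,3,0.5],
  [0,0,-2.5,12,-48,3,0.5],
  [0,0,-2.5,12,-48,3,0.5],
  [0,0,-2.5,16,-52,3,0.5],
  [0,0,-2.5,20,-56,3,0.5],
])

```text
time: 5.0
position: [0.5431, -0.3172, 0.1729]
tool_rot: [-0.019, 3.14, 0.0]
ft_force: [1.4, -0.2, -0.3]
grip_width: 0.757
grip_force: 15.0
```

carry_out([
  [0,0,0,4,-4,0,0.5],
  [0,0,0,5,-7.6,0,0.5],
  [0,0,0,5,-7.6,-4,0.5],
  [0,0,0,5,-7.6,-8,0.5],
  [0,0,0,5,-7.6,-12,0.5],
  [0,0,0,5,-7.6,-12,0.5],
  [0,0,0,5,-7.6,-12,0.5],
])

```text
time: 5.7
position: [0.5919, -0.3912, 0.0525]
tool_rot: [0.02, -3.14, -0.001]
ft_force: [-0.9, -0.2, -1.7]
grip_width: 0.751
grip_force: 15.0
```

Run:
```python
from h import *
st(2)
d=snap('top','t1');snap('side','s1')
a=d['pixels'][130:280,230:450,::-1];b=np.load('pics/s1.npz')['pixels'][160:320,200:400,::-1]
cv2.imwrite('pics/c4.png',np.hstack([cv2.resize(a,(440,300)),cv2.resize(b,(360,300))]))
```

```text
t 5.75 pos [ 0.593  -0.3922  0.0545] yaw_y 90.7 tool z [ 0.002 -0.002 -1.   ] F [ 0.1  -0.41 -2.1 ] [0.99 0.24 0.4 ] w 0.75 gf 14.999977456609486
```

View pics/c4.png

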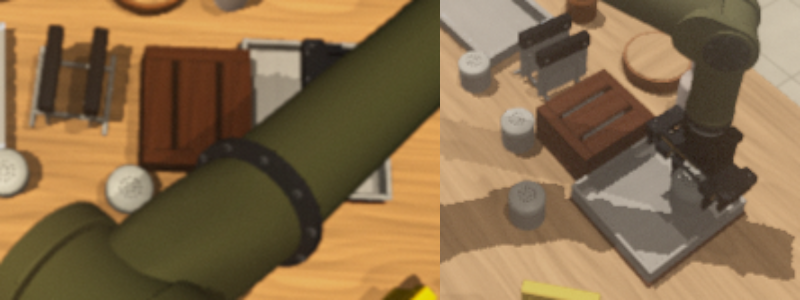

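Side crop: the held shaker hangs over the well floor at about crop (690,185), clear of the walls. Lower it and let go.

carry_out([
  [0,0,0,0,0,-1,0.5],
  [0,0,0,0,0,-1.8,0.5],
  [0,0,0,0,0,-2.3,0.5],
  [0,0,0,0,0,-2.5,0.5],
  [0,0,0,0,0,-2.5,0.5],
])

```text
time: 6.35
position: [0.5918, -0.3911, 0.0293]
tool_rot: [-0.02, 3.141, 0.003]
ft_force: [-3.3, 3.7, 8.0]
grip_width: 0.756
grip_force: 15.0
```

Run:
```python
from h import *
st(3)
```

```text
t 6.45 pos [ 0.5918 -0.3911  0.0293] yaw_y 90.7 tool z [ 0.     0.002 -1.   ] F [-3.59  3.58  7.84] [0.68 0.39 0.33] w 0.755 gf 14.995988876908086
```

carry_out([
  [0,0,0,0,0,0,0.9],
  [0,0,0,0,0,0,0.9],
  [0,0,0,0,0,0,0.9],
  [0,0,0,0,0,3,0.9],
  [0,0,0,0,0,7,0.9],
  [0,0,0,0,0,11,0.9],
  [0,0,0,-2,2,15,0.9],
  [0,0,0,-4,5,16,0.9],
  [0,0,0,-4,10,16,0.9],
  [0,0,0,-4,15,16,0.9],
  [0,0,0,-4,20,16,0.9],
  [0,0,0,-4,23,16,0.9],
])

```text
time: 7.65
position: [0.5521, -0.1566, 0.1874]
tool_rot: [-0.026, 3.141, 0.004]
ft_force: [1.2, 0.5, -0.7]
grip_width: 0.9
grip_force: 0.0
```

```bash
cat >> h.py <<'E'
def shakers(tag):
    t=snap('top','t'+tag);s=snap('side','s'+tag)
    for n,d in(('top',t),('side',s)):
        h=cv2.cvtColor(d['pixels'],cv2.COLOR_RGB2HSV);m=((h[:,:,1]<75)&(h[:,:,2]>90)).astype(np.uint8)
        m=cv2.morphologyEx(m,cv2.MORPH_OPEN,np.ones((3,3)))
        print(n,[(c.round(0).tolist(),int(b[4]),ray(d,c,.03 if n=='side' else .045)[:2].round(3).tolist()) for b,c,_ in blobs(d,m,120) if b[4]<900 and b[2]<45 and b[3]<45])
E
python3 - <<'E'
from h import *
st(1);shakers('2')
a=cv2.imread('pics/t2.png')[120:300,100:450];b=cv2.imread('pics/s2.png')[130:320,130:410]
cv2.imwrite('pics/c5.png',np.hstack([cv2.resize(a,(430,300)),cv2.resize(b,(370,300))]))
E
```

```text
t 7.65 pos [ 0.5521 -0.1566  0.1874] yaw_y 91.0 tool z [ 0.     0.003 -1.   ] F [ 1.2   0.46 -0.67] [0. 0. 0.] w 0.9 gf 0.0
top [([288.0, 221.0], 141, [0.436, -0.069])]
side [([340.0, 209.0], 460, [0.772, -0.213]), ([243.0, 227.0], 322, [0.434, -0.079]), ([248.0, 268.0], 394, [0.352, -0.232])]
```

View pics/c5.png

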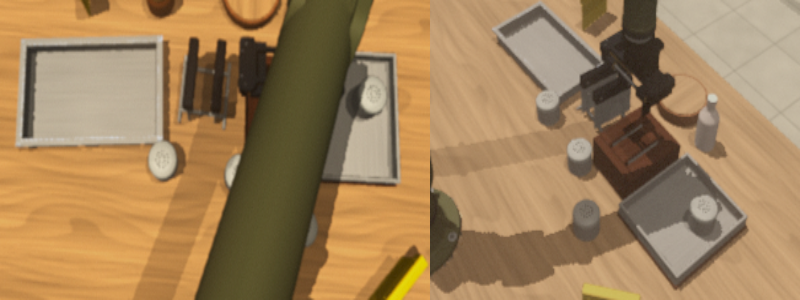

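The first shaker stands in the well. Shaker D is still at (0.352,-0.232), side view (248,268).

carry_out([
  [0,0,0,-5,-2,0,0.98],
  [0,0,0,-10,-4,0,0.98],
  [0,0,0,-15,-6,0,0.98],
  [0,0,0,-19.8,-7.6,0,0.98],
  [0,0,0,-19.8,-7.6,-4,0.98],
  [0,0,0,-19.8,-7.6,-8,0.98],
  [0,0,0,-19.8,-7.6,-12,0.98],
  [0,0,0,-19.8,-7.6,-16.3,0.98],
  [0,0,0,-19.8,-7.6,-16.3,0.98],
  [0,0,0,-19.8,-7.6,-16.3,0.5],
  [0,0,0,-19.8,-7.6,-16.3,0.5],
  [0,0,0,-19.8,-7.6,-16.3,0.5],
])

```text
time: 8.95
position: [0.3559, -0.2379, 0.0267]
tool_rot: [-0.019, 3.136, 0.002]
ft_force: [-0.3, 2.2, -0.2]
grip_width: 0.79
grip_force: 0.3
```

carry_out([
  [0,0,0,0,0,0,0.5],
  [0,0,0,0,0,3,0.5],
  [0,0,0,0,0,7,0.5],
  [0,0,0,0,0,11,0.5],
  [0,0,0,0,0,12,0.5],
  [0,0,0,0,0,12,0.5],
  [0,0,0,0,0,12,0.5],
  [0,0,0,0,0,12,0.5],
])

```text
time: 9.75
position: [0.3526, -0.2371, 0.1431]
tool_rot: [0.019, -3.139, -0.001]
ft_force: [0.5, -0.8, -2.1]
grip_width: 0.756
grip_force: 15.0
```

Run:
```python
from h import *
st(12)
```

```text
t 10.3 pos [ 0.3538 -0.2376  0.1445] yaw_y 90.7 tool z [-0. -0. -1.] F [-0.03 -0.15 -1.39] [0.4  0.6  0.47] w 0.753 gf 14.999611352104694
```

About 1.4 N, roughly 140 g, so it is under half full and goes to the pan.

carry_out([
  [0,0,0,3,3,2,0.5],
  [0,0,0,6,6,4,0.5],
  [0,0,0,9,9,5,0.5],
  [0,0,0,10.5,13.5,5,0.5],
  [0,0,0,11.5,18,5,0.5],
  [0,0,0,12,22.5,5,0.5],
  [0,0,0,12,27,5,0.5],
  [0,0,0,12.5,31.5,5,0.5],
  [0,0,0,13.5,36,5,0.5],
  [0,0,1,15,40,5,0.5],
  [0,0,2,16.5,44,5,0.5],
  [0,0,3,18,48,5,0.5],
])

```text
time: 11.5
position: [0.5341, 0.2445, 0.1943]
tool_rot: [0.104, -3.14, -0.0]
ft_force: [1.8, -0.5, -1.8]
grip_width: 0.754
grip_force: 15.0
```

Run:
```python
from h import *
st(1)
```

```text
t 11.5 pos [0.5341 0.2445 0.1943] yaw_y 93.8 tool z [-0.  0. -1.] F [ 1.75 -0.48 -1.8 ] [0. 0. 0.] w 0.754 gf 14.999114703387022
```

carry_out([
  [0,0,0,0.5,4.5,0,0.5],
  [0,0,0,1,9,0,0.5],
  [0,0,0,1.4,12.9,-3,0.5],
  [0,0,0,1.4,12.9,-7,0.5],
  [0,0,0,1.4,12.9,-11,0.5],
  [0,0,0,1.4,12.9,-14,0.5],
  [0,0,0,1.4,12.9,-15.5,0.5],
  [0,0,0,1.4,12.9,-16.2,0.5],
  [0,0,0,1.4,12.9,-16.5,0.5],
  [0,0,0,1.4,12.9,-16.6,0.5],
  [0,0,0,1.4,12.9,-16.6,0.5],
])

```text
time: 12.6
position: [0.5489, 0.372, 0.0306]
tool_rot: [-0.101, 3.138, 0.003]
ft_force: [-2.1, -1.0, 4.1]
grip_width: 0.757
grip_force: 15.0
```

carry_out([
  [0,0,0,0,0,0,0.95],
  [0,0,0,0,0,0,0.95],
  [0,0,0,0,0,0,0.95],
  [0,0,0,0,0,3,0.95],
  [0,0,0,0,0,7,0.95],
  [0,0,0,0,0,11,0.98],
  [0,0,0,0,0,14,0.98],
])

```text
time: 13.3
position: [0.5487, 0.3719, 0.1715]
tool_rot: [-0.101, 3.137, 0.003]
ft_force: [0.1, 0.3, 0.7]
grip_width: 0.977
grip_force: 0.0
```

Run:
```python
from h import *
st(1);shakers('3')
```

```text
t 13.3 pos [0.5487 0.3719 0.1715] yaw_y 93.7 tool z [ 0.003  0.002 -1.   ] F [0.14 0.3  0.65] [0. 0. 0.] w 0.977 gf 0.0
top [([349.0, 118.0], 178, [0.761, -0.238]), ([294.0, 224.0], 424, [0.43, -0.086])]
side [([204.0, 140.0], 146, [0.573, 0.428]), ([340.0, 209.0], 453, [0.773, -0.213]), ([243.0, 225.0], 242, [0.44, -0.071])]
```

Run:
```python
from h import *
for a,b,r in(('top0','t3',(215,198,250,235)),('side0','s3',(205,183,235,212)),('top0','t3',(278,208,312,240)),('side0','s3',(230,213,258,242))):
    A=cv2.imread(f'pics/{a}.png').astype(int);B=cv2.imread(f'pics/{b}.png').astype(int);x0,y0,x1,y1=r
    print(b,r,np.abs(A-B)[y0:y1,x0:x1].mean().round(1))
a=cv2.imread('pics/t3.png')[120:300,100:450];b=cv2.imread('pics/s3.png')[120:310,130:410]
cv2.imwrite('pics/c6.png',np.hstack([cv2.resize(a,(430,300)),cv2.resize(b,(370,300))]))
```

```text
t3 (215, 198, 250, 235) 42.9
s3 (205, 183, 235, 212) 22.2
t3 (278, 208, 312, 240) 12.5
s3 (230, 213, 258, 242) 3.7
```

View pics/c6.png

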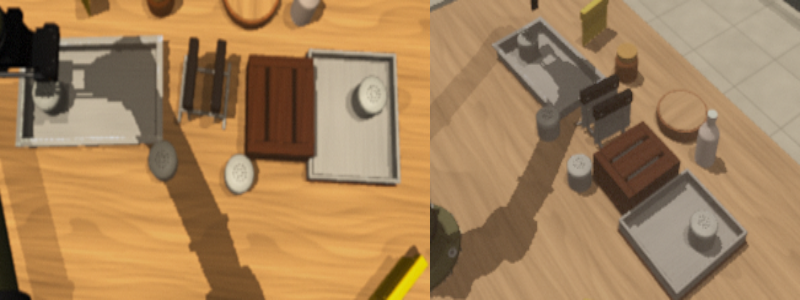

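Shaker B is unmoved, in shadow at top (232,215), and the second shaker stands in the pan at crop (47,95). Grasp B.

carry_out([
  [0,0,0,-2,-5,0,0.98],
  [0,0,0,-4,-9.5,0,0.98],
  [0,0,0,-6,-14,0,0.98],
  [0,0,0,-8,-18.5,0,0.98],
  [0,0,0,-9.5,-23,0,0.98],
  [0,0,0,-10.7,-28.1,0,0.98],
  [0,0,0,-10.7,-28.1,-5,0.98],
  [0,0,0,-10.7,-28.1,-10,0.98],
  [0,0,0,-10.7,-28.1,-13,0.98],
  [0,0,0,-10.7,-28.1,-14.8,0.98],
  [0,0,0,-10.7,-28.1,-14.8,0.98],
])

```text
time: 14.5
position: [0.4381, 0.0894, 0.0178]
tool_rot: [0.101, -3.135, 0.004]
ft_force: [0.3, -0.2, 0.5]
grip_width: 0.981
grip_force: 0.0
```

carry_out([
  [0,0,0,0,0,0,0.5],
  [0,0,0,0,0,0,0.5],
  [0,0,0,0,0,0,0.5],
  [0,0,0,0,0,0,0.5],
  [0,0,0,0,0,4,0.5],
  [0,0,0,0,0,8,0.5],
  [0,0,0,0,0,12,0.5],
  [0,0,0,0,0,15,0.5],
  [0,0,0,0,0,15,0.5],
  [0,0,0,0,0,15,0.5],
  [0,0,0,0,0,15,0.5],
])

```text
time: 15.6
position: [0.4395, 0.0901, 0.1689]
tool_rot: [0.101, -3.137, 0.002]
ft_force: [-0.9, 0.1, -3.4]
grip_width: 0.758
grip_force: 15.0
```

Run:
```python
from h import *
st(12)
```

```text
t 16.15 pos [0.4409 0.0904 0.1705] yaw_y 93.7 tool z [-0. -0. -1.] F [-0.08 -0.14 -3.16] [0.59 0.46 0.58] w 0.752 gf 14.999493733048439
```

About 3.2 N, so it is more than half full and goes to the well.

carry_out([
  [0,0,-1,0,-4.5,1,0.5],
  [0,0,-2,0,-9,1,0.5],
  [0,0,-3,0,-13.5,1,0.5],
  [0,0,-3,0,-18,1,0.5],
  [0,0,-3,0.5,-22.5,1,0.5],
  [0,0,-3,1.5,-27,1,0.5],
  [0,0,-3,3,-31,1,0.5],
  [0,0,-3,4.5,-35,1,0.5],
  [0,0,-3,5.5,-39,1,0.5],
  [0,0,-3,6.2,-41.2,1,0.5],
  [0,0,-3,6.2,-41.2,1,0.5],
])

```text
time: 17.25
position: [0.5023, -0.3258, 0.1803]
tool_rot: [0.012, -3.14, 0.007]
ft_force: [-1.1, -0.1, -3.6]
grip_width: 0.752
grip_force: 15.0
```

carry_out([
  [0,0,0,0,0,-4,0.5],
  [0,0,0,0,0,-8,0.5],
  [0,0,0,0,0,-11,0.5],
  [0,0,0,0,0,-13,0.5],
  [0,0,0,0,0,-14.4,0.5],
  [0,0,0,0,0,-15,0.5],
  [0,0,0,0,0,-15.4,0.5],
  [0,0,0,0,0,-15.4,0.5],
])

```text
time: 18.05
position: [0.5038, -0.3217, 0.0279]
tool_rot: [-0.02, 3.14, -0.0]
ft_force: [0.3, -0.9, -3.6]
grip_width: 0.757
grip_force: 15.0
```

Run:
```python
from h import *
st(2)
```

```text
t 18.1 pos [ 0.5039 -0.3219  0.0278] yaw_y 90.7 tool z [ 0.002 -0.001 -1.   ] F [ 0.09 -0.47 -2.86] [0.24 0.39 0.74] w 0.752 gf 14.998739449074492
```

Still hanging, so lower in small steps.

carry_out([
  [0,0,0,0,0,-0.3,0.5],
  [0,0,0,0,0,-0.5,0.5],
  [0,0,0,0,0,-0.5,0.5],
])

```text
time: 18.4
position: [0.5048, -0.322, 0.0254]
tool_rot: [-0.02, 3.137, 0.001]
ft_force: [-5.2, 3.7, 16.5]
grip_width: 0.755
grip_force: 15.0
```

carry_out([
  [0,0,0,0,0,0.2,0.88],
  [0,0,0,0,0,0.2,0.88],
  [0,0,0,0,0,0.2,0.88],
  [0,0,0,0,0,4,0.88],
  [0,0,0,0,0,8,0.95],
  [0,0,0,0,0,12,0.98],
  [0,0,0,0,0,14,0.98],
])

```text
time: 19.1
position: [0.5039, -0.3229, 0.165]
tool_rot: [-0.018, 3.138, -0.003]
ft_force: [0.3, 0.3, -0.4]
grip_width: 0.968
grip_force: 0.0
```

Run:
```python
from h import *
st(1);shakers('4')
```

```text
t 19.1 pos [ 0.5039 -0.3229  0.165 ] yaw_y 90.7 tool z [ 0.004 -0.002 -1.   ] F [ 0.27  0.28 -0.41] [0. 0. 0.] w 0.968 gf 0.0
top [([349.0, 118.0], 179, [0.761, -0.238]), ([294.0, 224.0], 427, [0.43, -0.086])]
side [([340.0, 208.0], 437, [0.775, -0.212]), ([263.0, 203.0], 145, [0.564, -0.026]), ([243.0, 228.0], 373, [0.431, -0.084])]
```

carry_out([
  [0,0,0,-2.5,4,0,0.98],
  [0,0,0,-5,8,0,0.98],
  [0,0,0,-7.5,12,0,0.98],
  [0,0,0,-7.7,16.5,0,0.98],
  [0,0,0,-7.7,21,0,0.98],
  [0,0,0,-7.7,23.7,0,0.98],
  [0,0,0,-7.7,23.7,-4,0.98],
  [0,0,0,-7.7,23.7,-8,0.98],
  [0,0,0,-7.7,23.7,-11,0.98],
  [0,0,0,-7.7,23.7,-13.6,0.98],
  [0,0,0,-7.7,23.7,-13.6,0.98],
])

```text
time: 20.3
position: [0.4216, -0.0848, 0.022]
tool_rot: [0.018, -3.133, 0.005]
ft_force: [-1.3, -0.8, 0.2]
grip_width: 0.983
grip_force: 0.0
```

carry_out([
  [0,0,0,0,0,0,0.5],
  [0,0,0,0,0,0,0.5],
  [0,0,0,0,0,0,0.5],
  [0,0,0,0,0,0,0.5],
  [0,0,0,0,0,4,0.5],
  [0,0,0,0,0,8,0.5],
  [0,0,0,0,0,12,0.5],
  [0,0,0,0,0,15,0.5],
  [0,0,0,0,0,15,0.5],
  [0,0,0,0,0,15,0.5],
  [0,0,0,0,0,15,0.5],
])

```text
time: 21.4
position: [0.4246, -0.0845, 0.1742]
tool_rot: [0.019, -3.139, -0.0]
ft_force: [-0.3, -0.0, -2.2]
grip_width: 0.753
grip_force: 15.0
```

Run:
```python
from h import *
st(12)
```

```text
t 21.95 pos [ 0.4259 -0.0846  0.1755] yaw_y 90.7 tool z [-0. -0. -1.] F [ 0.15  0.16 -2.03] [0.3  0.44 0.38] w 0.756 gf 14.999953843653202
```

About 2.0 N, roughly 207 g, so it is under half full and goes to the pan.

carry_out([
  [0,0,0,0,4.5,1,0.5],
  [0,0,0,0.5,9,1,0.5],
  [0,0,0,1,13.5,1,0.5],
  [0,0,0,1.5,18,1,0.5],
  [0,0,1,3,22,1,0.5],
  [0,0,2,5.5,26,1,0.5],
  [0,0,3,8,30,1,0.5],
  [0,0,3,11,33,1,0.5],
  [0,0,3,13,34,0,0.5],
  [0,0,3,13,34,-4,0.5],
  [0,0,3,13,34,-8,0.5],
  [0,0,3,13,34,-11,0.5],
])

```text
time: 23.15
position: [0.5547, 0.2554, 0.0625]
tool_rot: [0.103, -3.137, 0.003]
ft_force: [-0.7, 0.3, -2.7]
grip_width: 0.757
grip_force: 15.0
```

carry_out([
  [0,0,0,0,0,-1.5,0.5],
  [0,0,0,0,0,-2.5,0.5],
  [0,0,0,0,0,-3,0.5],
  [0,0,0,0,0,-3.3,0.5],
  [0,0,0,0,0,-3.3,0.5],
])

```text
time: 23.65
position: [0.5565, 0.2558, 0.0335]
tool_rot: [-0.101, 3.139, 0.002]
ft_force: [0.3, -0.9, -2.0]
grip_width: 0.759
grip_force: 15.0
```

carry_out([
  [0,0,0,0,0,-0.3,0.5],
  [0,0,0,0,0,-0.5,0.5],
  [0,0,0,0,0,-0.7,0.5],
  [0,0,0,0,0,-0.7,0.5],
])

```text
time: 24.05
position: [0.5575, 0.2561, 0.0297]
tool_rot: [-0.101, 3.137, 0.004]
ft_force: [-6.0, -2.5, 16.8]
grip_width: 0.752
grip_force: 15.0
```

carry_out([
  [0,0,0,0,0,0.2,0.95],
  [0,0,0,0,0,0.2,0.95],
  [0,0,0,0,0,0.2,0.95],
  [0,0,0,0,0,4,0.95],
  [0,0,0,0,0,8,0.95],
  [0,0,0,0,0,12,0.7],
  [0,0,-2,0,-4,15,0.5],
  [0,0,-4,0,-8,16,0.45],
  [0,0,-6,0,-12.5,16,0.45],
  [0,0,-7.5,0.5,-17,16,0.45],
  [0,0,-7.5,1,-21.5,16,0.45],
  [0,0,-7.5,1.5,-25.5,16,0.45],
])

```text
time: 25.25
position: [0.5706, -0.0019, 0.1856]
tool_rot: [0.106, 3.139, 0.0]
ft_force: [0.7, -0.7, 0.2]
grip_width: 0.47
grip_force: 0.0
```

carry_out([
  [0,0,0,0.4,-3,0,0.45],
  [0,0,0,0.4,-3,0,0.45],
  [0,0,0,0.4,-3,0,0.45],
])

```text
time: 25.55
position: [0.5747, -0.0301, 0.1853]
tool_rot: [-0.107, -3.139, -0.0]
ft_force: [-0.2, -0.1, -0.4]
grip_width: 0.451
grip_force: 0.0
```

Run:
```python
from h import *
st(2);snap('top','t5');snap('side','s5')
a=cv2.imread('pics/t5.png')[120:240,100:380];b=cv2.imread('pics/s5.png')[130:240,190:340]
cv2.imwrite('pics/c7.png',np.hstack([cv2.resize(a,(400,300)),cv2.resize(b,(400,300))]))
```

```text
t 25.6 pos [ 0.5747 -0.0287  0.1852] yaw_y 86.2 tool z [-0.001  0.001 -1.   ] F [-0.13  0.66 -0.36] [0.05 0.78 0.05] w 0.452 gf 0.0
```

View pics/c7.png

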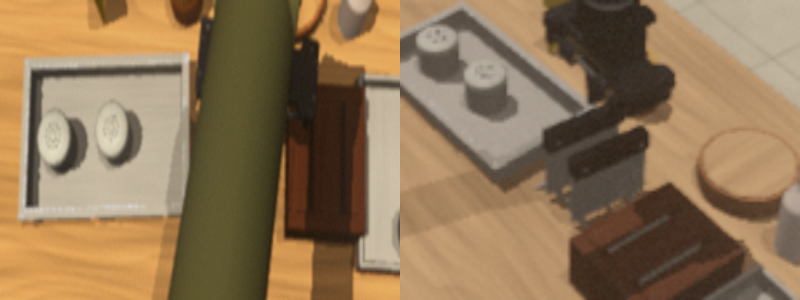

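Both pan shakers stand upright at crop (57,138) and (113,130), and both scrapers are untouched in the rack. Descend and grasp scraper B.

carry_out([
  [0,0,0,0.1,0,-3,0.45],
  [0,0,0,0.1,0,-6,0.45],
  [0,0,0,0.1,0,-8,0.45],
  [0,0,0,0.1,0,-9,0.45],
  [0,0,0,0.1,0,-9,0.45],
  [0,0,0,0.1,0,-9,0],
  [0,0,0,0.1,0,-9,0],
  [0,0,0,0.1,0,-9,0],
  [0,0,0,0.1,0,-9,0],
  [0,0,0,0.1,0,-9,0],
], squeeze=45)

```text
time: 26.7
position: [0.5766, -0.0295, 0.0966]
tool_rot: [0.104, 3.138, 0.001]
ft_force: [0.4, 0.1, 3.9]
grip_width: 0.25
grip_force: 45.0
```

Run:
```python
from h import *
st(3)
```

```text
t 26.8 pos [ 0.5766 -0.0296  0.0965] yaw_y 86.2 tool z [ 0.002  0.    -1.   ] F [0.55 0.33 4.48] [0.45 0.24 0.38] w 0.249 gf 44.98548551928252
```

carry_out([
  [0,0,0,0,0,2,0],
  [0,0,0,0,0,5,0],
  [0,0,0,0,0,8.5,0],
  [0,0,0,0,0,12,0],
  [0,0,1,-0.5,-4,12,0],
  [0,0,2,-1,-8,12,0],
  [0,0,3.5,-2,-12,12,0],
  [0,0,4.5,-2.7,-16,12,0],
  [0,0,4.5,-2.7,-17.8,12,0],
  [0,0,4.5,-2.7,-17.8,12,0],
  [0,0,4.5,-2.7,-17.8,12,0],
])

```text
time: 27.9
position: [0.5483, -0.2071, 0.2147]
tool_rot: [0.018, -3.14, -0.002]
ft_force: [0.2, 0.1, -3.1]
grip_width: 0.247
grip_force: 45.0
```

Run:
```python
from h import *
st(3);snap('top','t6');snap('side','s6')
a=cv2.imread('pics/t6.png')[130:230,280:430];b=cv2.imread('pics/s6.png')[150:270,230:370]
cv2.imwrite('pics/c8.png',np.hstack([cv2.resize(a,(300,200)),np.zeros((200,0,3),np.uint8)]))
cv2.imwrite('pics/c8.png',cv2.resize(b,(700,600),interpolation=cv2.INTER_CUBIC))
```

```text
t 28.0 pos [ 0.549  -0.2056  0.2149] yaw_y 90.8 tool z [-0.001  0.001 -1.   ] F [ 0.59  0.44 -2.54] [0.48 0.27 0.4 ] w 0.247 gf 44.984725029207766
```

View pics/c8.png

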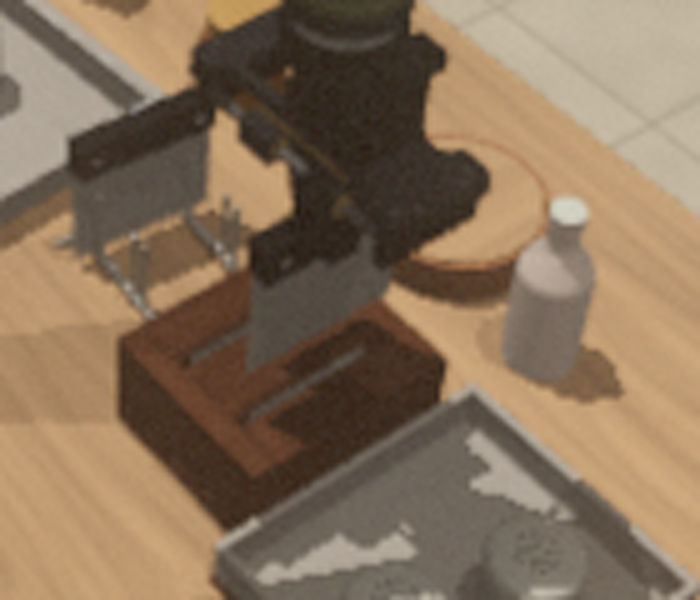

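The crop shows the blade's lower edge from (248,368) to (388,295), above slot_1 which runs from (247,418) to (363,348). Compare both in this one camera.

Run:
```python
from h import *
d=dict(np.load('pics/s6.npz'))
f=lambda q:(q[0]/5+230,q[1]/5+150)
for z,P in((.1284,[(248,368),(388,295)]),(.085,[(247,418),(365,347)]),(.085,[(185,360),(300,297)])):
    A=[ray(d,f(p),z)[:2] for p in P];print(np.round(A,4).tolist(),np.mean(A,0).round(4),np.degrees(np.arctan2(*(A[1]-A[0])[::-1])).round(2))
```

```text
[[0.4947, -0.2057], [0.6097, -0.2096]] [ 0.5522 -0.2077] -1.94
[[0.4919, -0.2112], [0.595, -0.209]] [ 0.5434 -0.2101] 1.24
[[0.4887, -0.1473], [0.588, -0.1475]] [ 0.5384 -0.1474] -0.16
```

carry_out([
  [0,0,0,0,-0.3,-1,0],
  [0,0,0,0,-0.3,-2.5,0],
  [0,0,0,0,-0.3,-3.5,0],
  [0,0,0,0,-0.3,-4,0],
  [0,0,0,0,-0.3,-4.3,0],
  [0,0,0,0,-0.3,-4.6,0],
  [0,0,0,0,-0.3,-4.9,0],
  [0,0,0,0,-0.3,-5.1,0],
  [0,0,0,0,-0.3,-5.1,0],
])

```text
time: 29.0
position: [0.5496, -0.2097, 0.1681]
tool_rot: [-0.02, 3.139, 0.005]
ft_force: [-6.4, 5.3, 17.6]
grip_width: 0.251
grip_force: 45.1
```

carry_out([
  [0,0,0,0,0,-0.3,0],
  [0,0,0,0,0,-0.6,0],
  [0,0,0,0,0,-0.8,0],
  [0,0,0,0,0,-0.8,0],
])

```text
time: 29.4
position: [0.5492, -0.2089, 0.1567]
tool_rot: [-0.021, 3.141, 0.004]
ft_force: [-1.5, 3.2, -0.0]
grip_width: 0.254
grip_force: 45.0
```

carry_out([
  [0,0,0,0,0.15,-0.3,0],
  [0,0,0,0,0.15,-0.7,0],
  [0,0,0,0,0.15,-1.1,0],
  [0,0,0,0,0.15,-1.5,0],
  [0,0,0,0,0.15,-1.5,0],
])

```text
time: 29.9
position: [0.5489, -0.2086, 0.1406]
tool_rot: [0.02, -3.141, -0.0]
ft_force: [1.1, 3.8, -3.7]
grip_width: 0.25
grip_force: 45.0
```

carry_out([
  [0,0,0,0,0.1,-0.4,0],
  [0,0,0,0,0.1,-0.8,0],
  [0,0,0,0,0.1,-1.2,0],
  [0,0,0,0,0.1,-1.6,0],
  [0,0,0,0,0.1,-2,0],
  [0,0,0,0,0.1,-2.4,0],
  [0,0,0,0,0.1,-2.4,0],
])

```text
time: 30.6
position: [0.549, -0.2083, 0.1172]
tool_rot: [-0.019, 3.141, -0.001]
ft_force: [0.1, 1.5, -1.1]
grip_width: 0.25
grip_force: 45.0
```

carry_out([
  [0,0,0,0,0,-0.3,0],
  [0,0,0,0,0,-0.6,0],
  [0,0,0,0,0,-0.9,0],
  [0,0,0,0,0,-1.1,0],
  [0,0,0,0,0,-1.2,0],
  [0,0,0,0,0,-1.2,0],
])

```text
time: 31.2
position: [0.5488, -0.2082, 0.1053]
tool_rot: [-0.019, 3.141, -0.001]
ft_force: [2.1, 1.9, -0.3]
grip_width: 0.25
grip_force: 45.0
```

carry_out([
  [0,0,0,0,0,-0.2,0],
  [0,0,0,0,0,-0.3,0],
  [0,0,0,0,0,-0.3,0],
])

```text
time: 31.5
position: [0.5488, -0.2082, 0.1024]
tool_rot: [-0.019, 3.141, -0.0]
ft_force: [1.2, 0.9, -0.4]
grip_width: 0.249
grip_force: 45.0
```

carry_out([
  [0,0,0,0,0,-0.1,0],
  [0,0,0,0,0,-0.2,0],
  [0,0,0,0,0,-0.3,0],
  [0,0,0,0,0,-0.3,0],
])

```text
time: 31.9
position: [0.5488, -0.2082, 0.1018]
tool_rot: [-0.019, 3.141, 0.002]
ft_force: [-5.4, 4.4, 15.3]
grip_width: 0.247
grip_force: 45.0
```

It stopped hard at the expected height (edge about 15 mm above the bench), so it is home. Release it and go to scraper A.

carry_out([
  [0,0,0,0,0,0.2,0.45],
  [0,0,0,0,0,0.2,0.45],
  [0,0,0,0,0,0.2,0.45],
  [0,0,0,0,0,3,0.45],
  [0,0,0,0,0,6.5,0.45],
  [0,0,0,0,0,9.5,0.45],
  [0,0,-1,0.6,4.5,9.5,0.45],
  [0,0,-2,1.2,9,9.5,0.45],
  [0,0,-3,1.8,13.5,9.5,0.45],
  [0,0,-4.5,2.4,18,9.5,0.45],
  [0,0,-4.5,2.9,22,9.5,0.45],
  [0,0,-4.5,2.9,24.1,9.5,0.45],
])

```text
time: 33.1
position: [0.5778, 0.0379, 0.1938]
tool_rot: [-0.096, -3.139, -0.001]
ft_force: [0.6, -0.5, -0.3]
grip_width: 0.448
grip_force: 0.0
```

Run:
```python
from h import *
st(3);snap('top','t7');snap('side','s7')
b=cv2.imread('pics/s7.png')[130:270,220:370]
cv2.imwrite('pics/c9.png',cv2.resize(b,(600,560),interpolation=cv2.INTER_CUBIC))
```

```text
t 33.2 pos [0.5776 0.0377 0.1937] yaw_y 86.6 tool z [-0.001  0.001 -1.   ] F [ 0.08  1.1  -0.15] [0.55 1.27 0.26] w 0.453 gf 0.0
```

View pics/c9.png

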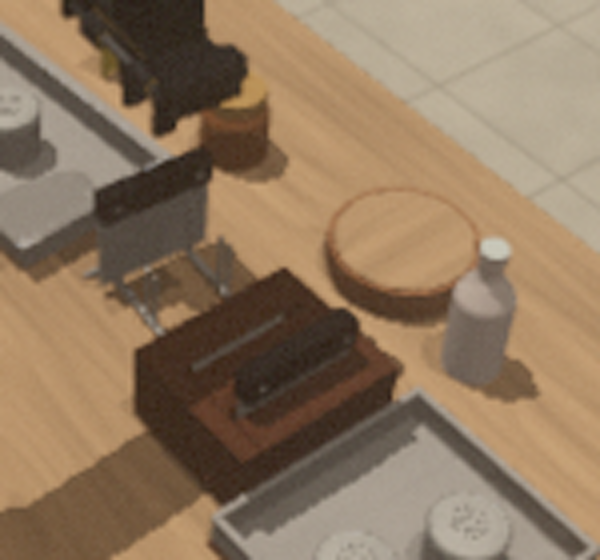

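Scraper B sits home in slot_1, its handle at crop (297,357). Grasp scraper A.

carry_out([
  [0,0,0,0,-0.45,0,0.45],
  [0,0,0,0,-0.45,-3,0.45],
  [0,0,0,0,-0.45,-6,0.45],
  [0,0,0,0,-0.45,-8.5,0.45],
  [0,0,0,0,-0.45,-9.8,0.45],
  [0,0,0,0,-0.45,-9.8,0.45],
  [0,0,0,0,-0.45,-9.8,0],
  [0,0,0,0,-0.45,-9.8,0],
  [0,0,0,0,-0.45,-9.8,0],
  [0,0,0,0,-0.45,-9.8,0],
  [0,0,0,0,-0.45,-9.8,0],
])

```text
time: 34.4
position: [0.5788, 0.0289, 0.0978]
tool_rot: [0.103, 3.138, 0.002]
ft_force: [0.7, 0.8, 4.6]
grip_width: 0.25
grip_force: 44.3
```

Run:
```python
from h import *
st(3)
```

```text
t 34.5 pos [0.5788 0.0289 0.0977] yaw_y 86.2 tool z [ 0.002  0.001 -1.   ] F [0.23 0.95 5.46] [0.35 0.13 0.64] w 0.249 gf 44.27259849384427
```

carry_out([
  [0,0,0,0,0,2,0],
  [0,0,0,0,0,5,0],
  [0,0,0,0,0,8.5,0],
  [0,0,0,0,0,12,0],
  [0,0,1,-0.5,-4,12,0],
  [0,0,2,-1,-8,12,0],
  [0,0,3.5,-2,-12,12,0],
  [0,0,4.5,-2.9,-16,12,0],
  [0,0,4.5,-2.9,-17.5,12,0],
  [0,0,4.5,-2.9,-17.5,12,0],
  [0,0,4.5,-2.9,-17.5,12,0],
])

```text
time: 35.6
position: [0.5485, -0.1458, 0.2159]
tool_rot: [0.019, -3.14, -0.001]
ft_force: [-1.0, 0.1, -2.3]
grip_width: 0.249
grip_force: 44.3
```

Run:
```python
from h import *
st(3);snap('side','s8')
b=cv2.imread('pics/s8.png')[150:270,230:370]
cv2.imwrite('pics/c10.png',cv2.resize(b,(700,600),interpolation=cv2.INTER_CUBIC))
```

```text
t 35.7 pos [ 0.549  -0.1445  0.216 ] yaw_y 90.8 tool z [-0.001  0.001 -1.   ] F [-0.65  0.24 -2.58] [0.46 0.61 0.72] w 0.254 gf 44.29354067891836
```

View pics/c10.png

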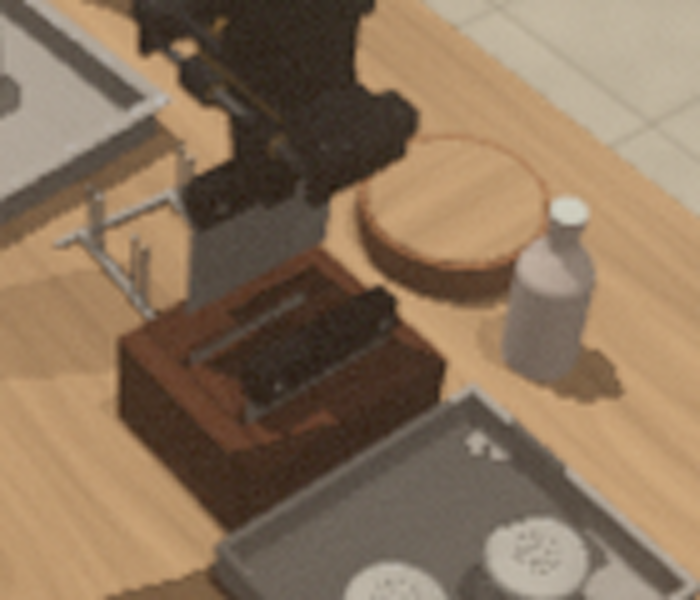

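The crop shows the blade's near corner at (188,308) above slot_2's near end at (190,360), almost the same offset as last time. Shift a little and insert.

carry_out([
  [0,0,0,0.1,-0.2,-1,0],
  [0,0,0,0.1,-0.2,-2.5,0],
  [0,0,0,0.1,-0.2,-3.5,0],
  [0,0,0,0.1,-0.2,-4,0],
  [0,0,0,0.1,-0.2,-4.3,0],
  [0,0,0,0.1,-0.2,-4.6,0],
  [0,0,0,0.1,-0.2,-4.8,0],
  [0,0,0,0.1,-0.2,-4.8,0],
])

```text
time: 36.55
position: [0.5501, -0.1483, 0.1688]
tool_rot: [-0.019, 3.141, 0.001]
ft_force: [0.2, 1.0, -1.3]
grip_width: 0.249
grip_force: 44.3
```

carry_out([
  [0,0,0,0,0,-0.3,0],
  [0,0,0,0,0,-0.5,0],
  [0,0,0,0,0,-0.5,0],
])

```text
time: 36.85
position: [0.5499, -0.1482, 0.1633]
tool_rot: [-0.02, 3.141, 0.0]
ft_force: [1.1, 0.3, -2.7]
grip_width: 0.253
grip_force: 44.4
```

carry_out([
  [0,0,0,0,0,-0.4,0],
  [0,0,0,0,0,-0.8,0],
  [0,0,0,0,0,-1.2,0],
  [0,0,0,0,0,-1.6,0],
  [0,0,0,0,0,-2,0],
  [0,0,0,0,0,-2,0],
])

```text
time: 37.45
position: [0.5498, -0.148, 0.1428]
tool_rot: [0.02, -3.141, -0.001]
ft_force: [1.0, 3.1, -3.4]
grip_width: 0.257
grip_force: 44.4
```

carry_out([
  [0,0,0,0,0,-0.4,0],
  [0,0,0,0,0,-0.8,0],
  [0,0,0,0,0,-1.2,0],
  [0,0,0,0,0,-1.6,0],
  [0,0,0,0,0,-2,0],
  [0,0,0,0,0,-2.4,0],
  [0,0,0,0,0,-2.8,0],
  [0,0,0,0,0,-2.8,0],
])

```text
time: 38.25
position: [0.55, -0.1474, 0.1156]
tool_rot: [0.021, -3.141, -0.003]
ft_force: [-1.4, 6.2, 2.8]
grip_width: 0.251
grip_force: 44.4
```

carry_out([
  [0,0,0,0,0.15,-0.3,0],
  [0,0,0,0,0.15,-0.6,0],
  [0,0,0,0,0.15,-0.9,0],
  [0,0,0,0,0.15,-1,0],
  [0,0,0,0,0.15,-1,0],
])

```text
time: 38.75
position: [0.5499, -0.1469, 0.1053]
tool_rot: [-0.019, 3.141, 0.0]
ft_force: [-0.8, 4.8, 1.0]
grip_width: 0.25
grip_force: 44.3
```

carry_out([
  [0,0,0,0,0,-0.1,0],
  [0,0,0,0,0,-0.2,0],
  [0,0,0,0,0,-0.3,0],
  [0,0,0,0,0,-0.4,0],
  [0,0,0,0,0,-0.4,0],
])

```text
time: 39.25
position: [0.55, -0.1469, 0.1029]
tool_rot: [-0.019, 3.141, 0.002]
ft_force: [-5.5, 5.0, 14.1]
grip_width: 0.251
grip_force: 44.6
```

Hard stop at the expected depth. Release, retreat and check.

carry_out([
  [0,0,0,0,0,0.2,0.45],
  [0,0,0,0,0,0.2,0.45],
  [0,0,0,0,0,0.2,0.45],
  [0,0,0,0,0,3,0.45],
  [0,0,0,0,0,7,0.45],
  [0,0,0,0,0,11,0.45],
  [0,0,0,0,4,13,0.45],
  [0,0,0,0,9,13,0.45],
  [0,0,0,0,14,13,0.45],
  [0,0,0,0,19,13,0.45],
  [0,0,0,0,24,13,0.45],
  [0,0,0,0,24,13,0.45],
])

```text
time: 40.45
position: [0.5492, 0.1021, 0.2306]
tool_rot: [0.038, -3.141, -0.004]
ft_force: [-0.7, -0.4, 0.1]
grip_width: 0.447
grip_force: 0.0
```

Run:
```python
from h import *
st(1);snap('top','t9');snap('side','s9')
a=cv2.imread('pics/t9.png')[80:280,100:440];b=cv2.imread('pics/s9.png')[110:310,170:370]
cv2.imwrite('pics/c11.png',np.hstack([cv2.resize(a,(400,400)),cv2.resize(b,(400,400))]))
```

```text
t 40.45 pos [0.5492 0.1021 0.2306] yaw_y 91.4 tool z [-0.     0.002 -1.   ] F [-0.69 -0.42  0.05] [0. 0. 0.] w 0.447 gf 0.0
```

View pics/c11.png

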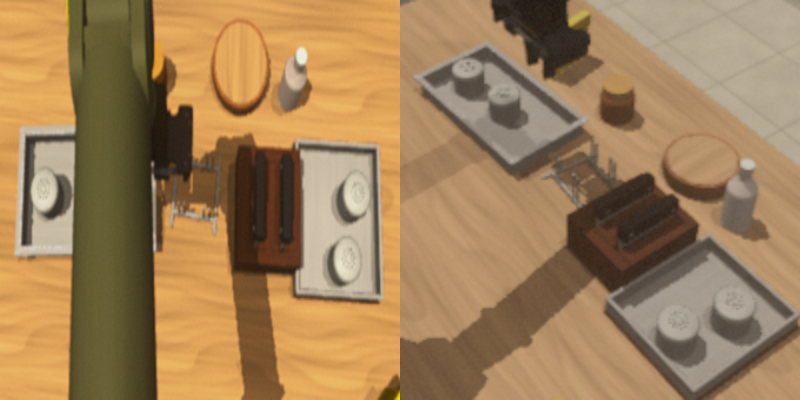

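Both scrapers are seated at the same height (crop (625,198) and (648,222)). Two shakers stand upright in the well, two in the pan, and the bystanders are in place. Hand in.

```bash
python3 -c "
from bench import ctrl
print(ctrl.close_job())"
```

```text
the job is handed in; nothing more can be done
None
```

The job is handed in, with no verdict returned: two shakers hefted at about 320 g stand in the well, two at about 140 g and 207 g stand in the pan, and both scrapers were pushed to a hard stop in their slots, with the jar, bottle and log slice not touched.

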